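# Pin the swing plates of a slide carrier in line

## Task

Take the tapered pin out of its parking block and drive it point down through the holes at the free ends of the two swing plates and into the hole of the stand below, until its collar sits flush on the upper plate. The pin's taper must pull both plates into line with the stand: do not push the plates with the gripper. Leave the pin there, let go, and leave the other things on the bench where they are.

Things in the scene. Friction and masses are not known exactly. Their poses are not given: they have to be found in the camera images.
- stand: Grey stand fixed to the bench on the right, foot 205 x 100 mm, deck top 58 mm up. Origin: on the bench below the deck's vertical pin hole (22 mm wide, through the 12 mm deck; 38 mm of free space below). +x runs from the hole, near the stand's left end, to the plates' pivot bolt 130 mm away at the right (dark round head, top at 85 mm): along the bench to the robot's right, within 16 degrees.
- stand_axis (a point): Point on the axis of the stand's own pin hole, level with the top face of the upper plate (75.5 mm above the bench); fixed to the stand, axes as the stand (z up). The seated pin has its axis here and its collar's underside at this height.
- lower_plate: Lower swing plate, plain aluminium, 194 x 78 x 8 mm, just above the deck. Origin: on its underside at the pivot bolt; its 22 mm pin hole is 130 mm from there along its -x. Swings level about the bolt with stiff friction (about 6 N at the hole), no spring.
- lower_plate_hole (a point): Centre of the lower plate's pin hole, on its top face, 67 mm above the bench. Starts 4.5 to 7 mm out of line with the stand's hole, towards the stand's -y (nearer the robot).
- upper_plate: Upper swing plate, plain aluminium, 188 x 66 x 8 mm, just above the lower one, carrying a glass slide between two low black rails behind its hole. Origin: on its underside at the pivot bolt; its 22 mm pin hole is 130 mm from there along its -x. Same bolt and friction as the lower plate.
- upper_plate_hole (a point): Centre of the upper plate's pin hole, on its top face, 75.5 mm above the bench. Starts 4.5 to 7 mm out of line with the stand's hole, towards the stand's +y (farther from the robot).
- pin_grip (a point): Centre of the pin's upright round black knob, 26 mm across, 44 mm high: grip here. z points from tip to knob. Below it: steel collar 32 mm across, 6 mm thick (underside 30 mm below this point), shank 20 mm across and 28 mm long, then a 34 mm taper to a 5 mm tip. About 0.15 kg. Starts tip down in the parking block, this point 98 mm above the bench. Pressing it home takes 5 to 12 N.
- pin_seat (a point): Centre of the underside of the pin's collar; axes as the pin.
- pin_tip (a point): Tip of the pin, 62 mm below the collar's underside; axes as the pin.
- park: Grey parking block fixed to the bench, 54 x 54 x 68 mm, with a vertical 22.5 mm hole straight through, in which the pin stands at the start. Origin: centre of its underside; z up.
- tally: Bystander: hand tally counter lying flat, 58 x 72 x 22 mm. Origin: centre of its underside.
- oil_bottle: Bystander: small brown bottle with a black cap, 24 mm wide, 58 mm high, standing. Origin: centre of its underside.
- coverslips: Bystander: small box with a blue lid, 32 x 32 x 22 mm. Origin: centre of its underside.
- marker: Bystander: felt marker lying flat, 128 mm long, 14 mm thick. Origin: centre of its underside.
Mind the look-alikes: they are no part of the job. Leave any turquoise look-alike of the part that bears pin_grip alone.

How it is judged:
By the outcome, as a careful person would: the job done as asked, in the order asked, and still so for the second after the job is handed in, with the robot touching nothing.
It also fails if it takes over 37 s, if anything falls off the work surface, if the arm or the gripper's body presses on something with over 40 N, if the wrist force passes 120 N, or if a joint passes its speed limit or range.

## Robot

A 7-joint arm with a two-finger parallel gripper is mounted at the origin on a cart in front of the work surface, level with it; the furniture and walls round the work are solid. World frame = base frame: x ahead of the robot, y to its left, z up, the work surface at z = 0. Lengths are in mm, angles in degrees, forces in N, time in s.
With the tool pointing down it reaches from about 375 to 925 mm from the base axis. Payload 3.1 kg.
Tool frame: the origin (TCP) lies midway between the tips of the shut fingers; the grasp point (between the pads) lies 19 mm behind it; z points along the fingers, y is the line along which they close (so a half turn about z gives the same grasp; the last joint's range is limited). The gripper opens to 85 mm and grips with 20 to 120 N. Pads are 22 mm wide; open, the fingers measure 114 mm over their backs; the gripper's body (76 mm by 85 mm) begins 54 mm behind the grasp point. The pads swing forward as they close: fully open they stand 13 mm farther back than shut.
Start: joints at [-82.666, 21.939, 2.515, 91.553, -1.026, 66.532, -2.859], TCP at [145.503, 633.508, 231.269] pointing down, gripper open.
Joint ranges: [-149.38, 149.38], [-23.57, 123.04], [-84.95, 90], [0, 143.3], [-89.99, 269.99], [3.08, 112.72], [-163.45, 163.45]. Speed limits (degrees/s): [159.86, 159.86, 180, 180, 180, 180, 180].

## Interface

Orientations are given as a 3x3 rotation matrix whose columns are the frame's x, y, z axes.
In Python, from plant import env gives the robot as it stands.
- The arm moves only by the shell command python3 -m crank 'ROWS' [FORCE]. ROWS is JSON, a list of rows, each an object of numbers: "jaw": the finger opening in mm, from 0 to 85.4; "dx", "dy", "dz": the shift along the tool's x, y, z in mm; "rx", "ry", "rz": the turn, a rotation vector about the tool's x, y, z in rad. In form: [{"jaw": .., "dx": .., "dy": .., "dz": .., "rx": .., "ry": .., "rz": ..}, ...]. A call has exactly 5 rows; each row is the pose to reach, as a shift and turn from the pose commanded when the call began, along the tool's axes at that moment; what a row does not reach only later rows make up. A row lasts 1/10 s, in which the tool goes at most 50 mm and 8.59 degrees, less where a joint would pass 70% of its speed; a pose out of reach is approached as far as the arm can. A call with a gripper value outside its range is refused whole. The fingers move at their own pace and stop on an object; FORCE is the grip in N (left out, the last holds). Time passes only in rows, so rows that repeat a pose let the fingers close, or fill a call up. It gives the time, the measured TCP pose, the force, the opening and the grip force at its end, in the units of the state.
- env.read_state(): the state, without advancing time (a new reading comes with each control period).
- env.snapshot(name): name is "side" or "top"; returns a dict with "color" (384x512x3 uint8, blue, green, red), "fx", "fy", "cx", "cy" (pixels), "world_from_camera" (4x4, takes a point from camera to world coordinates). Camera axes: x right, y up, looking along -z (the intrinsics and any distortion apply to the point x, -y, -z); pixel columns grow to the right and rows downward; lengths in mm; the calibration is good to about 2 mm. A picture is of the moment at which its call begins. There is no depth.
- env.finish_job(): hands the job in; it is judged then, once.
Trained networks look in the newest picture that a camera, given by its name, has taken for a name from the list of things; names that differ only in an ending like _2 or _b are one class to them, and where a whole thing is asked for, a point or a joint stands for the part that bears it (a point fixed in the world has none). Each returns a list of dicts, best first, with "score" (0 to 1); they miss things now and then, are a little off and sometimes report something else, mostly with a low value. They report only what shows in the picture. A call takes as long as a camera call. They do not tell look-alikes from the thing itself.
- env.look_for(camera, name): "point" ([x, y, z] in mm, in world coordinates, good to about 4 mm: the middle of the surface that is visible of it).
- env.landmark_of(camera, name): "point" ([x, y, z] in mm, in world coordinates, good to about 4 mm: a listed point, or the origin of a listed thing).
The state is a dict: "t": time; "qpos": joint angles; "dq": joint speeds; "joint_torque": joint torques, N m; "eef_pos": TCP position; "tcp_rot": TCP orientation; "force": force on the tool from outside, world axes, zero at the start; "wrist_torque": the same for the moment, N m; "gripper_width": finger opening in mm; "gripper_force": force on a finger pad.
Only numpy, scipy, OpenCV 4.12 (cv2) and the standard library are available. Lean on these libraries where they do the work, as an engineer would, in place of code of your own. Each camera call takes 0.05 s, during which the arm holds its last target. There are 200 camera calls.

## Working session

There is one attempt and no reset: what is moved stays moved. The work goes in short steps, Python scripts to look and compute and a shell command to move; the robot and the scene stay as the last step left them, time stands still between calls to the robot, and variables do not carry over. Pictures are saved under pics/ and viewed, at most 10 in all, crops included, and the job is handed in when it is done.

```bash
mkdir -p pics; ls
python3 - <<'E'
from plant import env
import cv2,numpy as np
np.set_printoptions(precision=1,suppress=True)
for c in("top","side"):
    s=env.snapshot(c); cv2.imwrite(f"pics/{c}0.png",s["color"])
    print(c,s["fx"],s["fy"],s["cx"],s["cy"],[k for k in s]); print(np.array(s["world_from_camera"]))
    for n in("pin_grip","stand_axis","upper_plate_hole","lower_plate_hole","park","stand","upper_plate"):
        print(n,[(np.array(d["point"]),round(d["score"],2)) for d in env.landmark_of(c,n)[:3]])
s=env.read_state();print(s["t"],s["eef_pos"],np.array(s["tcp_rot"]),s["force"],s["gripper_width"])
E
```

```text
pics
top 486.4397509577505 486.4397509577505 254.53710822929744 191.71302277164185 ['color', 'fx', 'fy', 'cx', 'cy', 'world_from_camera']
[[   0.     1.    -0.1  408.7]
 [  -1.     0.    -0.  -146.1]
 [  -0.     0.1    1.  1421.1]
 [   0.     0.     0.     1. ]]
pin_grip [(array([ 447.2, -372. ,   98. ]), 0.65), (array([ 493.2, -446. ,   94.5]), 0.65), (array([ 415.6, -294.7,   91.9]), 0.52)]
stand_axis [(array([ 626.1, -339.5,   78. ]), 0.84)]
upper_plate_hole []
lower_plate_hole [(array([ 624.8, -336.8,   68. ]), 0.98), (array([ 448. , -372.3,   98.7]), 0.27)]
park [(array([ 450.9, -371.5,    5.5]), 0.86), (array([ 449.7, -374.2,   98. ]), 0.34)]
stand [(array([ 621.1, -339.3,    5.5]), 0.55)]
upper_plate [(array([ 638.4, -470.8,   68.4]), 0.62), (array([377.9, 231.8,   2.2]), 0.18)]
side 492.3862962848999 492.3862962848999 260.264245668508 189.82558973298373 ['color', 'fx', 'fy', 'cx', 'cy', 'world_from_camera']
[[    1.      0.     -0.1   456.9]
 [   -0.1     0.4    -0.9 -1459.2]
 [    0.      0.9     0.4   705.1]
 [    0.      0.      0.      1. ]]
pin_grip [(array([ 494.6, -446. ,   93.1]), 0.95), (array([ 415.7, -296.9,   94.2]), 0.82), (array([ 449.9, -374.7,   99.1]), 0.8)]
stand_axis [(array([ 628.1, -341.2,   73. ]), 0.56), (array([371.1, 230.8,  -0.4]), 0.26)]
upper_plate_hole [(array([ 632.6, -338.9,   74.3]), 0.74)]
lower_plate_hole [(array([ 621. , -338.7,   69.4]), 0.89)]
park [(array([ 447.9, -371.3,   -2.4]), 0.87), (array([ 639.2, -469.3,   58.4]), 0.47)]
stand [(array([ 624.3, -339.3,    1.2]), 0.6)]
upper_plate [(array([ 635.6, -468.3,   67.6]), 0.81)]
0.8 [145.5 633.5 231.3] [[-1.   0.2 -0. ]
 [ 0.2  1.   0. ]
 [ 0.   0.  -1. ]] [-0.1  1.  -0.1] 85.43914109097342
```

Run:
```python
import cv2,numpy as np
a=cv2.imread("pics/top0.png");b=cv2.imread("pics/side0.png")
cv2.imwrite("pics/side0b.png",cv2.resize(b,(768,576)))
c=a[60:300,230:430]; cv2.imwrite("pics/top0c.png",cv2.resize(c,(500,600),interpolation=cv2.INTER_CUBIC))
```

```text
(no output)
```

View pics/top0.png

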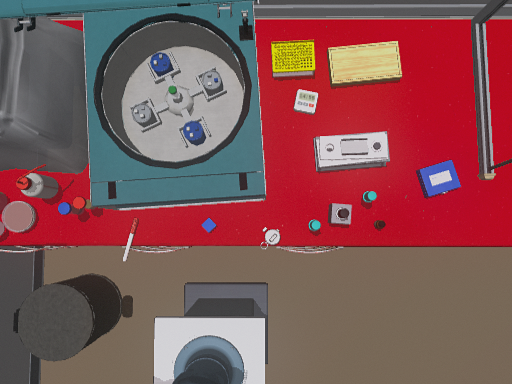

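View pics/side0b.png

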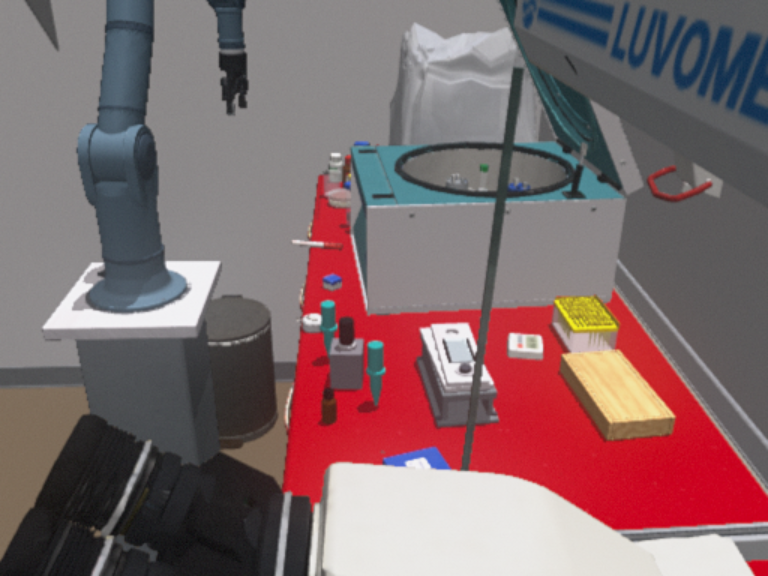

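Top view: the black knob in the grey block is at (342,214). The turquoise look-alikes are at (315,225) and (369,197), standing free. The black-knobbed one in the block fits the description; I'll confirm it in the crop.

Run:
```python
import cv2
a=cv2.imread("pics/top0.png")
c=a[125:245,295:400]; cv2.imwrite("pics/top0c.png",cv2.resize(c,(525,600),interpolation=cv2.INTER_CUBIC))
```

```text
(no output)
```

View pics/top0c.png

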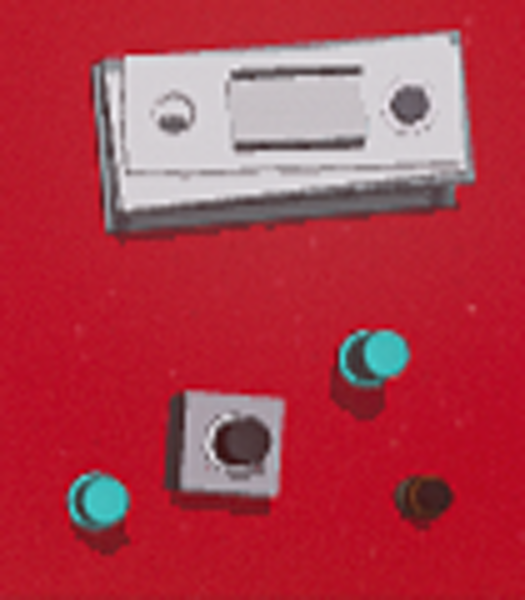

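The crop confirms it: the black knob on a steel collar in the grey block, at crop (242,440), is the pin. The upper hole is at crop (175,113) with a dark lens at its near side, and the bolt is at crop (410,104).

```bash
cat > h.py <<'E'
from plant import env
import numpy as np,cv2
np.set_printoptions(precision=1,suppress=True)
def ray(s,u,v,z):
    T=np.array(s["world_from_camera"]); d=T[:3,:3]@np.array([(u-s["cx"])/s["fx"],-(v-s["cy"])/s["fy"],-1])
    return T[:3,3]+d*(z-T[2,3])/d[2]
def proj(s,p):
    T=np.array(s["world_from_camera"]); c=T[:3,:3].T@(np.array(p)-T[:3,3])
    return np.array([s["cx"]+s["fx"]*c[0]/-c[2], s["cy"]-s["fy"]*c[1]/-c[2]])
E
python3 - <<'E'
from h import *
s=env.snapshot("top")
o=lambda x,y:(295+(x+.5)/5-.5,125+(y+.5)/5-.5)
for n,x,y,z in [("knob",245,440,120),("uhole",175,113,75.5),("lens",175,124,71),("bolt",410,104,85)]: print(n,ray(s,*o(x,y),z))
for z in(0,250): print("centrifuge front",z,ray(s,180,201,z),ray(s,265,195,z))
st=env.read_state();R=np.array(st["tcp_rot"]);p=st["eef_pos"]
np.set_printoptions(precision=4,suppress=True);print(R)
Rd=np.array([[0,1,0],[1,0,0],[0,0,-1.]])
print("rotvec",cv2.Rodrigues(R.T@Rd)[0].ravel())
for q in([150,420,330],[300,300,380],[400,120,380],[420,-100,330],[449,-373,200]): print(q,R.T@(np.array(q)-p), Rd.T@(np.array(q)-p))
E
```

```text
knob [ 445.8 -369.2  120. ]
uhole [ 629.2 -340.    75.5]
lens [ 623.7 -340.6   71. ]
bolt [ 632.7 -468.4   85. ]
centrifuge front 0 [482.5  88.2   0. ] [ 500.4 -160.8    0. ]
centrifuge front 250 [469.5  47.  250. ] [ 484.3 -158.2  250. ]
[[-0.9746  0.2238 -0.    ]
 [ 0.2238  0.9746  0.0001]
 [ 0.      0.0001 -1.    ]]
rotvec [ 0.     -0.0001  1.3451]
[150, 420, 330] [ -52.1769 -207.0933  -98.7018] [-213.5273    4.5036  -98.681 ]
[300, 300, 380] [-225.2277 -290.471  -148.7175] [-333.5273  154.5036 -148.681 ]
[400, 120, 380] [-362.9789 -443.522  -148.7377] [-513.5273  254.5036 -148.681 ]
[420, -100, 330] [-431.715  -653.4685  -98.7595] [-733.5273  274.5036  -98.681 ]
[449, -373, 200] [-521.0893 -913.063    31.2133] [-1006.5273   303.5036    31.319 ]
```

```bash
python3 -m crank '[{"jaw":60,"dx":-10,"dy":-40,"dz":-28,"rz":0.14},{"jaw":60,"dx":-20,"dy":-80,"dz":-56,"rz":0.28},{"jaw":60,"dx":-31,"dy":-122,"dz":-84,"rz":0.42},{"jaw":60,"dx":-41,"dy":-163,"dz":-112,"rz":0.56},{"jaw":60,"dx":-52,"dy":-205,"dz":-140,"rz":0.7}]' 60
python3 -m crank '[{"jaw":60,"dx":-37,"dy":10,"rz":0.13},{"jaw":60,"dx":-74,"dy":19,"rz":0.26},{"jaw":60,"dx":-112,"dy":29,"rz":0.39},{"jaw":60,"dx":-149,"dy":38,"rz":0.52},{"jaw":60,"dx":-186,"dy":48,"rz":0.645}]'
```

```text
invalid input
invalid input
```

```bash
python3 -m crank '[{"jaw":60,"dx":-10,"dy":-40,"dz":-28,"rx":0,"ry":0,"rz":0.14},{"jaw":60,"dx":-20,"dy":-80,"dz":-56,"rx":0,"ry":0,"rz":0.28},{"jaw":60,"dx":-31,"dy":-122,"dz":-84,"rx":0,"ry":0,"rz":0.42},{"jaw":60,"dx":-41,"dy":-163,"dz":-112,"rx":0,"ry":0,"rz":0.56},{"jaw":60,"dx":-52,"dy":-205,"dz":-140,"rx":0,"ry":0,"rz":0.7}]' 60
python3 -c "
from plant import env;s=env.read_state();print(s['t'],s['eef_pos'],s['tcp_rot'],s['qpos'])"
```

```text
t: 1.35
eef_pos: [150.2, 423.7, 370.3]
tcp_rot: [[-0.597, 0.803, -0.0], [0.803, 0.597, 0.001], [0.0, 0.0, -1.0]]
force: [-0.0, 0.4, -0.0]
gripper_width: 60.2
gripper_force: 0.0
1.35 [150.19908371 423.71253808 370.25009206] [[-5.96611357e-01  8.02530303e-01 -4.40079089e-05]
 [ 8.02530187e-01  5.96611299e-01  5.07863522e-04]
 [ 4.33831481e-04  2.67679470e-04 -9.99999870e-01]] [-83.29888843  -6.25755207   6.95502466 107.00291029   0.76045915
  79.1821978  -39.89968423]
```

```bash
python3 -m crank '[{"jaw":60,"dx":-37,"dy":10,"dz":0,"rx":0,"ry":0,"rz":0.13},{"jaw":60,"dx":-74,"dy":19,"dz":0,"rx":0,"ry":0,"rz":0.26},{"jaw":60,"dx":-112,"dy":29,"dz":0,"rx":0,"ry":0,"rz":0.39},{"jaw":60,"dx":-149,"dy":38,"dz":0,"rx":0,"ry":0,"rz":0.52},{"jaw":60,"dx":-186,"dy":48,"dz":0,"rx":0,"ry":0,"rz":0.641}]'
python3 -m crank '[{"jaw":60,"dx":-36,"dy":20,"dz":0,"rx":0,"ry":0,"rz":0},{"jaw":60,"dx":-72,"dy":40,"dz":0,"rx":0,"ry":0,"rz":0},{"jaw":60,"dx":-108,"dy":60,"dz":0,"rx":0,"ry":0,"rz":0},{"jaw":60,"dx":-144,"dy":78,"dz":0,"rx":0,"ry":0,"rz":0},{"jaw":60,"dx":-180,"dy":95,"dz":0,"rx":0,"ry":0,"rz":0}]'
python3 -m crank '[{"jaw":60,"dx":-44,"dy":5,"dz":0,"rx":0,"ry":0,"rz":0},{"jaw":60,"dx":-88,"dy":10,"dz":0,"rx":0,"ry":0,"rz":0},{"jaw":60,"dx":-132,"dy":15,"dz":0,"rx":0,"ry":0,"rz":0},{"jaw":60,"dx":-176,"dy":18,"dz":0,"rx":0,"ry":0,"rz":0},{"jaw":60,"dx":-220,"dy":20,"dz":0,"rx":0,"ry":0,"rz":0}]'
```

```text
t: 1.85
eef_pos: [301.4, 304.3, 369.5]
tcp_rot: [[0.001, 1.0, 0.0], [1.0, -0.001, 0.001], [0.001, 0.0, -1.0]]
force: [1.2, 0.7, -0.5]
gripper_width: 59.8
gripper_force: 0.0
t: 2.35
eef_pos: [396.8, 124.2, 369.3]
tcp_rot: [[-0.004, 1.0, 0.001], [1.0, 0.004, 0.001], [0.001, 0.001, -1.0]]
force: [0.6, 0.4, 0.6]
gripper_width: 60.2
gripper_force: 0.0
t: 2.85
eef_pos: [416.9, -96.0, 369.2]
tcp_rot: [[-0.004, 1.0, 0.001], [1.0, 0.004, 0.001], [0.001, 0.001, -1.0]]
force: [0.3, -0.6, 0.9]
gripper_width: 59.8
gripper_force: 0.0
```

```bash
python3 -m crank '[{"jaw":60,"dx":-43,"dy":5,"dz":21,"rx":0,"ry":0,"rz":0},{"jaw":60,"dx":-86,"dy":10,"dz":42,"rx":0,"ry":0,"rz":0},{"jaw":60,"dx":-129,"dy":15,"dz":64,"rx":0,"ry":0,"rz":0},{"jaw":60,"dx":-171,"dy":19,"dz":86,"rx":0,"ry":0,"rz":0},{"jaw":60,"dx":-214,"dy":23,"dz":109,"rx":0,"ry":0,"rz":0}]'
python3 -m crank '[{"jaw":60,"dx":-20,"dy":3,"dz":32,"rx":0,"ry":0,"rz":0},{"jaw":60,"dx":-40,"dy":6,"dz":64,"rx":0,"ry":0,"rz":0},{"jaw":60,"dx":-62,"dy":9,"dz":96,"rx":0,"ry":0,"rz":0},{"jaw":60,"dx":-62,"dy":9,"dz":116,"rx":0,"ry":0,"rz":0},{"jaw":60,"dx":-62,"dy":9,"dz":116,"rx":0,"ry":0,"rz":0}]'
python3 - <<'E'
from h import *
s=env.snapshot("side"); s2=env.snapshot("top")
a=cv2.resize(s["color"][170:290,190:310],(480,480),interpolation=2);b=cv2.resize(s2["color"][150:250,290:390],(300,300),interpolation=2)
b=cv2.copyMakeBorder(b,0,180,0,0,0);cv2.imwrite("pics/a1.png",np.hstack([a,b]))
st=env.read_state();print(st["t"],st["eef_pos"])
for c in("top","side"):print([(np.array(d["point"]),round(d["score"],2)) for d in env.landmark_of(c,"pin_grip")[:4]])
E
```

```text
t: 3.35
eef_pos: [434.3, -296.6, 268.9]
tcp_rot: [[-0.011, 1.0, 0.007], [1.0, 0.011, -0.013], [-0.013, 0.007, -1.0]]
force: [-2.4, -0.5, 1.4]
gripper_width: 60.1
gripper_force: 0.0
t: 3.85
eef_pos: [386.3, -314.4, 203.4]
tcp_rot: [[-0.002, 0.999, 0.033], [1.0, 0.003, -0.025], [-0.025, 0.033, -0.999]]
force: [0.3, 0.1, 0.1]
gripper_width: 59.7
gripper_force: 0.0
3.95 [ 386.9 -314.4  203.9]
[(array([ 526.8, -340.6,   16.9]), 0.86), (array([ 447.7, -373.2,   96.6]), 0.39)]
[(array([ 529.8, -339.6,   15.7]), 0.79), (array([ 447.3, -371.9,  100.7]), 0.77), (array([ 358.4, -392.5,   15.6]), 0.56)]
```

View pics/a1.png

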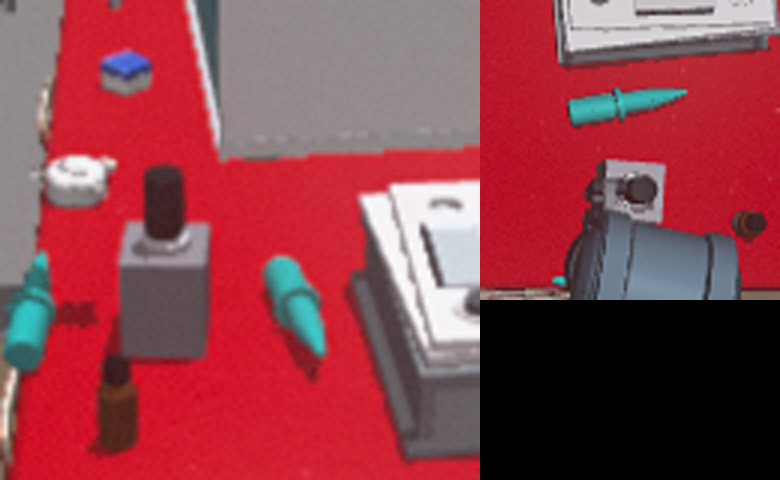

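The pin still stands in its block, crop (165,210). The turquoise look-alikes have toppled by themselves: the gripper never came below 200 mm. The arm stopped short of its target, so I'll check the joints.

Run:
```python
from h import *
st=env.read_state();print(st["t"],np.array(st["eef_pos"]),np.array(st["qpos"]),np.array(st["dq"]),np.array(st["force"]),np.array(st["joint_torque"]))
print(np.array(st["tcp_rot"]))
```

```text
4.05 [ 388.2 -314.8  205. ] [-65.3 -23.5  89.9 117.6  27.3  62.6  12.6] [-0.3  0.1 -0.2 -0.7 -0.  -0.1  0. ] [0.  0.7 0.5] [  0.2  15.9  -9.5 -21.9   0.1  -0.1  -0. ]
[[-0.  1.  0.]
 [ 1.  0. -0.]
 [-0.  0. -1.]]
```

The redundant elbow has wound up: q2 and q3 are at their limits. I'll fit a small kinematic model to the known states so I can plan an unwinding path.

```bash
cat > kin.py <<'E'
import numpy as np
from scipy.spatial.transform import Rotation as Ro
from scipy.optimize import least_squares,lsq_linear
LO=np.array([-149.38,-23.57,-84.95,0,-89.99,3.08,-163.45]);HI=np.array([149.38,123.04,90,143.3,269.99,112.72,163.45])
VM=.7*np.array([159.86,159.86,180,180,180,180,180])
def fk(q,x,s):
    R=np.eye(3);p=np.array([0,0,x[0]]);t=np.radians(np.array(q)*s);t[0]+=x[1];t[6]+=x[2]
    off=[(0,0,0),(0,0,0),(0,0,x[3]),(x[4],0,0),(x[5],0,x[6]),(0,0,0),(x[7],0,x[8])]
    for i in range(7):
        p=p+R@np.array(off[i]); R=R@Ro.from_rotvec(t[i]*np.array([0,0,1] if i%2==0 else [0,1,0])).as_matrix()
    return p+R@np.array([0,0,x[9]]),R
E
cat > fit.py <<'E'
from kin import *; from plant import env; import itertools,pickle
D=[([-82.666,21.939,2.515,91.553,-1.026,66.532,-2.859],[145.503,633.508,231.269],[[-.9746,.2238,0],[.2238,.9746,.0001],[0,.0001,-1]]),
([-83.29889,-6.25755,6.95502,107.00291,.76046,79.1822,-39.89968],[150.199,423.7125,370.25],[[-.59661,.80253,0],[.80253,.59661,.00051],[.00043,.00027,-1]])]
st=env.read_state();D.append((st["qpos"],st["eef_pos"],st["tcp_rot"]))
best=None
for s4 in itertools.product([1,-1],repeat=4):
    s=np.array([s4[0],1,s4[1],1,s4[2],1,s4[3]])
    for o1,o7 in itertools.product([0,1.57,3.14,-1.57],repeat=2):
        def f(x):
            r=[]
            for q,p,R in D:
                a,b=fk(q,x,s); r+=[(a-p),300*(b-np.array(R)).ravel()]
            x0=[300,0,0,300,0,0,300,0,0,200]
            return np.concatenate(r+[1e-3*(x-np.array(x0))])
        S=least_squares(f,[300,o1,o7,300,0,0,300,0,0,200],max_nfev=60)
        if best is None or S.cost<best[0]: best=(S.cost,S.x,s)
print(best); pickle.dump(best,open("kin.pkl","wb"))
for q,p,R in D: a,b=fk(q,best[1],best[2]); print(a-p,abs(b-R).max())
E
python3 fit.py
```

```text
(np.float64(73.12798663233305), array([ 1.63578719e+03, -7.15968337e-02,  1.49921199e+00,  5.35027045e+02,
       -4.07948531e+01,  9.48680859e+01,  6.09499843e+02,  3.33571767e+01,
        6.92966853e+02,  8.92970426e+02]), array([-1,  1, -1,  1, -1,  1, -1]))
[ 5.97634628 -1.64103521  0.34427801] 0.00012599303121827495
[-9.41973205  3.63570876 -0.27823751] 2.798391763420363e-05
[-0.71266742 -0.67697739 -0.06737628] 0.002450493469714956
```

```bash
cat > fit2.py <<'E'
from kin import *; from plant import env; import pickle,json,os
c=json.load(open("data.json")) if os.path.exists("data.json") else [
([-82.666,21.939,2.515,91.553,-1.026,66.532,-2.859],[145.503,633.508,231.269],[[-.9746,.2238,0],[.2238,.9746,.0001],[0,.0001,-1]]),
([-83.29889,-6.25755,6.95502,107.00291,.76046,79.1822,-39.89968],[150.199,423.7125,370.25],[[-.59661,.80253,0],[.80253,.59661,.00051],[.00043,.00027,-1]])]
st=env.read_state();c.append((list(st["qpos"]),list(st["eef_pos"]),np.array(st["tcp_rot"]).tolist()));json.dump(c,open("data.json","w"))
s=np.array([-1,1]*3+[-1]);x0=np.array([400,0,1.5,485,0,0,511,0,0,415.])
w=np.array([.02,1e-3,1e-3,.005,.02,.02,.005,.02,1,.02])
def f(x):
    r=[]
    for q,p,R in c: a,b=fk(q,x,s); r+=[a-p,300*(b-np.array(R)).ravel()]
    return np.concatenate(r+[w*(x-x0)])
S=least_squares(f,x0);np.set_printoptions(precision=3,suppress=True);print(S.cost,S.x);pickle.dump((0,S.x,s),open("kin.pkl","wb"))
for q,p,R in c: a,b=fk(q,S.x,s); print(a-p,abs(b-R).max())
E
python3 fit2.py
```

```text
149.69145337135726 [564.724  -0.067   1.503 452.094 -20.135 -25.833 528.533  -2.116   0.062
 571.063]
[ 2.125 -3.277  2.397] 0.00012611938280565648
[-8.172 11.19  -3.002] 2.6270738845282052e-05
[-6.719 -3.043  0.539] 0.002312854425751309
```

```bash
cat > sim.py <<'E'
from kin import *; import pickle
_,X,S=pickle.load(open("kin.pkl","rb"))
Rd=np.array([[0,1,0],[1,0,0],[0,0,-1.]])
def Rz(a,R=Rd): return Ro.from_euler('z',a,degrees=True).as_matrix()@R
def step(q,p,R,mu=1e-3):
    q=np.array(q,float)
    for _ in range(4):
        a,b=fk(q,X,S); e=np.r_[(np.array(p)-a)/300,Ro.from_matrix(R@b.T).as_rotvec()]
        J=np.zeros((6,7))
        for i in range(7):
            d=q.copy();d[i]+=.01;a2,b2=fk(d,X,S);J[:,i]=np.r_[(a2-a)/300,Ro.from_matrix(b2@b.T).as_rotvec()]/.01
        J*=57.3
        r=lsq_linear(np.vstack([J,mu*np.eye(7)]),np.r_[e,np.zeros(7)],bounds=(np.minimum(np.radians(LO-q),0)-1e-9,np.maximum(np.radians(HI-q),0)+1e-9))
        q=q+np.degrees(r.x)
    return q,np.linalg.norm(e[:3])*300
def path(q,wps,show=True):
    # wps: (pos, yaw relative to Rd, rows)
    p,R=fk(q,X,S);y=np.degrees(np.arctan2(R[1,1],R[0,1]))
    for P,Y,n in wps:
        for k in range(1,n+1): q,e=step(q,p+(np.array(P)-p)*k/n,Rz(y+(Y-y)*k/n))
        p,y=np.array(P,float),Y
        if show: print(P,Y,np.round(q),round(e,1))
    return q
E
python3 - <<'E'
from sim import *
q0=[-82.666,21.939,2.515,91.553,-1.026,66.532,-2.859]
path(q0,[((150,424,370),37,5),((301,304,370),0,5),((397,124,369),0,5),((417,-96,369),0,5),((434,-297,269),0,5),((448,-372,155),0,3)])
print("fwd from now")
qn=[-65.3,-23.5,89.9,117.6,27.3,62.6,12.6]
path(qn,[((448,-372,250),0,6)])
path(qn,[((388,-315,350),0,4),((388,-315,350),-60,8),((220,-420,350),-60,6),((448,-372,350),-60,6),((448,-372,250),0,8)])
print("back");path(qn,[((417,-96,369),0,8),((397,124,369),0,5),((301,304,370),0,5),((150,424,370),37,5),((146,633,231),77,5)])
E
```

```text
(150, 424, 370) 37 [-83.  -7.   8. 108.   1.  80. -38.] 0.0
(301, 304, 370) 0 [-71. -11.  19. 110.   4.  80. -53.] 0.0
(397, 124, 369) 0 [-62. -15.  34. 111.   8.  81. -30.] 0.0
(417, -96, 369) 0 [-55. -19.  52. 110.  15.  82.  -6.] 0.0
(434, -297, 269) 0 [-73. -24.  90. 109.  25.  71.   9.] 5.2
(448, -372, 155) 0 [-64. -24.  90. 122.  33.  51.   9.] 39.7
fwd from now
(448, -372, 250) 0 [-67. -24.  90. 111.  28.  65.  13.] 21.3
(388, -315, 350) 0 [-62. -21.  81. 104.  21.  80.  16.] 0.0
(388, -315, 350) -60 [-52.  -5.  84. 104.   5.  77. -29.] 0.0
(220, -420, 350) -60 [-31. -23.  73. 107.  22.  81. -23.] 0.0
(448, -372, 350) -60 [-71. -24.  90. 100.  25.  78. -45.] 11.7
(448, -372, 250) 0 [-67. -24.  90. 111.  28.  65.  13.] 21.3
back
(417, -96, 369) 0 [-57. -20.  54. 110.  16.  82.  -8.] 0.0
(397, 124, 369) 0 [-64. -15.  35. 111.   9.  81. -30.] 0.0
(301, 304, 370) 0 [-72. -11.  20. 110.   4.  80. -53.] 0.0
(150, 424, 370) 37 [-84.  -7.   9. 108.   1.  80. -39.] 0.0
(146, 633, 231) 77 [-85.  22.   6.  91.  -2.  66.  -2.] 0.0
```

```bash
cat > srch.py <<'E'
from sim import *; import time,sys
from multiprocessing import Pool
qn=[-65.3,-23.5,89.9,117.6,27.3,62.6,12.6]
def rows(p,P,y,Y): return max(1,int(np.ceil(max(np.linalg.norm(np.array(P)-p)/70,abs(Y-y)/14))))
def ev(seed):
    r=np.random.default_rng(seed);out=[];t0=time.time()
    while time.time()-t0<200:
        p=np.array([388,-315,205.]);y=0;w=[((388,-315,360),0,4)];p=np.array(w[0][0])
        for _ in range(r.integers(1,4)):
            a=np.radians(r.uniform(-110,10));d=r.uniform(400,620);z=r.choice([330,400,480])
            P=tuple(np.round([d*np.cos(a),d*np.sin(a),z],-1)); Y=float(r.choice([-150,-120,-90,-60,-30,0,30,60,90,120,150]))
            w.append((P,Y,rows(p,P,y,Y)));p=np.array(P);y=Y
        Yf=0. if abs(y)<=90 else float(np.sign(y)*180)
        P=(448,-372,250);w.append((P,Yf,rows(p,P,y,Yf)));w.append(((448,-372,80),Yf,3))
        q=path(qn,w,False);e=np.linalg.norm(fk(q,X,S)[0]-np.array([448,-372,80]))
        m=np.minimum(q-LO,HI-q).min()
        out.append((e>2,-min(m,20)*1+sum(k[2] for k in w)*.3,m,w,np.round(q)))
    return sorted(out,key=lambda o:o[:2])[:3],len(out)
if __name__=="__main__":
    with Pool() as P: R=P.map(ev,range(8))
    print(sum(k for _,k in R))
    for o in sorted(sum([a for a,_ in R],[]),key=lambda o:o[:2])[:5]: print(o)
E
OMP_NUM_THREADS=1 python3 srch.py
```

```text
5501
(np.False_, -16.4, np.float64(32.943025121848706), [((388, -315, 360), 0, 4), ((np.float64(410.0), np.float64(-250.0), np.float64(330.0)), 0.0, 2), ((448, -372, 250), 0.0, 3), ((448, -372, 80), 0.0, 3)], array([-10.,  38.,  57., 107., -38.,  56.,  65.]))
(np.False_, -16.4, np.float64(30.785638516632744), [((388, -315, 360), 0, 4), ((np.float64(320.0), np.float64(-270.0), np.float64(330.0)), 0.0, 2), ((448, -372, 250), 0.0, 3), ((448, -372, 80), 0.0, 3)], array([-11.,  40.,  59., 107., -40.,  57.,  66.]))
(np.False_, -16.1, np.float64(29.47970795595576), [((388, -315, 360), 0, 4), ((np.float64(270.0), np.float64(-320.0), np.float64(400.0)), 0.0, 2), ((448, -372, 250), 0.0, 4), ((448, -372, 80), 0.0, 3)], array([-12.,  40.,  61., 107., -42.,  58.,  67.]))
(np.False_, -16.1, np.float64(35.99314000085904), [((388, -315, 360), 0, 4), ((np.float64(270.0), np.float64(-310.0), np.float64(330.0)), -30.0, 3), ((448, -372, 250), 0.0, 3), ((448, -372, 80), 0.0, 3)], array([ -5.,  34.,  50., 107., -32.,  54.,  60.]))
(np.False_, -16.1, np.float64(35.074539092420544), [((388, -315, 360), 0, 4), ((np.float64(270.0), np.float64(-320.0), np.float64(330.0)), -30.0, 3), ((448, -372, 250), 0.0, 3), ((448, -372, 80), 0.0, 3)], array([ -8.,  37.,  55., 107., -37.,  55.,  63.]))
```

Run:
```python
from sim import *
qn=[-65.3,-23.5,89.9,117.6,27.3,62.6,12.6]
for w in ([((388,-315,360),0,8),((410,-250,330),0,4)],[((388,-315,360),0,8),((270,-310,330),-30,6)],[((388,-315,360),0,8),((410,-250,330),0,4),((410,-100,370),0,5),((430,-100,370),-60,10),((420,-250,370),-60,6)],
 [((388,-315,360),0,8),((388,-315,360),-60,8),((388,-315,300),-90,5),((388,-315,360),-60,5)],[((388,-315,360),0,8),((388,-315,360),60,10),((388,-315,360),100,6)]):
    print('--');q=path(qn,w,True);q=path(q,[((448,-372,250),0,10),((448,-372,80),0,6)]);q=path(q,[((560,-350,200),0,6),((627,-340,190),0,6),((627,-340,86),0,5)])
```

```text
--
(388, -315, 360) 0 [-61. -21.  81. 103.  21.  82.  16.] 0.0
(410, -250, 330) 0 [-62. -19.  77. 108.  19.  78.  10.] 0.0
(448, -372, 250) 0 [-67. -24.  90. 111.  28.  65.  13.] 21.3
(448, -372, 80) 0 [-61. -24.  90. 131.  39.  41.   3.] 65.5
(560, -350, 200) 0 [-73. -24.  90. 117.  33.  52.   2.] 54.1
(627, -340, 190) 0 [-76. -24.  90. 118.  35.  48.  -3.] 76.6
(627, -340, 86) 0 [  9. -24.  -5. 135.  22.   3.   0.] 665.6
--
(388, -315, 360) 0 [-61. -21.  81. 103.  21.  82.  16.] 0.0
(270, -310, 330) -30 [-23. -23.  54. 115.  19.  79.  -5.] 0.0
(448, -372, 250) 0 [-15.  25.  64. 100. -23.  70.  54.] 0.0
(448, -372, 80) 0 [ -7.  36.  53. 107. -35.  55.  62.] 0.0
(560, -350, 200) 0 [-12.  36.  56.  91. -31.  69.  50.] 0.0
(627, -340, 190) 0 [-10.  42.  53.  83. -34.  72.  47.] 0.0
(627, -340, 86) 0 [ -8.  48.  49.  87. -39.  63.  49.] 0.0
--
(388, -315, 360) 0 [-61. -21.  81. 103.  21.  82.  16.] 0.0
(410, -250, 330) 0 [-62. -19.  77. 108.  19.  78.  10.] 0.0
(410, -100, 370) 0 [-56. -21.  52. 111.  16.  83.  -7.] 0.0
(430, -100, 370) -60 [-44. -13.  46. 109.   9.  81. -60.] 0.0
(420,
[... 691 characters left out ...]
.  50. 107. -32.  54.  60.] 0.0
(560, -350, 200) 0 [ -9.  35.  52.  91. -29.  68.  48.] 0.0
(627, -340, 190) 0 [ -8.  41.  49.  83. -32.  71.  45.] 0.0
(627, -340, 86) 0 [ -6.  47.  46.  87. -36.  62.  48.] 0.0
--
(388, -315, 360) 0 [-61. -21.  81. 103.  21.  82.  16.] 0.0
(388, -315, 360) 60 [-62. -24.  80. 103.  23.  82.  74.] 0.0
(388, -315, 360) 100 [-62. -24.  80. 103.  23.  82. 114.] 0.0
(448, -372, 250) 0 [-67. -24.  90. 111.  28.  65.  13.] 21.3
(448, -372, 80) 0 [-61. -24.  90. 131.  39.  41.   3.] 65.5
(560, -350, 200) 0 [-73. -24.  90. 117.  33.  52.   2.] 54.1
(627, -340, 190) 0 [-76. -24.  90. 118.  35.  48.  -3.] 76.6
(627, -340, 86) 0 [  9. -24.  -5. 135.  22.   3.   0.] 665.6
```

```bash
python3 -m crank '[{"jaw":60,"dx":0,"dy":0,"dz":-31,"rx":0,"ry":0,"rz":0},{"jaw":60,"dx":0,"dy":0,"dz":-62,"rx":0,"ry":0,"rz":0},{"jaw":60,"dx":0,"dy":0,"dz":-93,"rx":0,"ry":0,"rz":0},{"jaw":60,"dx":0,"dy":0,"dz":-124,"rx":0,"ry":0,"rz":0.12},{"jaw":60,"dx":0,"dy":0,"dz":-155,"rx":0,"ry":0,"rz":0.24}]'
python3 -c "
from h import *
s=env.read_state();print(s['t'],np.array(s['eef_pos']),np.array(s['qpos']))"
```

```text
t: 4.55
eef_pos: [383.2, -310.1, 361.5]
tcp_rot: [[0.238, 0.971, 0.036], [0.971, -0.237, -0.027], [-0.018, 0.041, -0.999]]
force: [-0.4, -0.8, 0.4]
gripper_width: 59.9
gripper_force: 0.0
4.55 [ 383.2 -310.1  361.5] [-44.5 -18.5  66.8 106.5  18.   78.9   4.6]
```

```bash
python3 -m crank '[{"jaw":60,"dx":0,"dy":0,"dz":0,"rx":0,"ry":0,"rz":0.14},{"jaw":60,"dx":0,"dy":0,"dz":0,"rx":0,"ry":0,"rz":0.28},{"jaw":60,"dx":0,"dy":0,"dz":0,"rx":0,"ry":0,"rz":0.42},{"jaw":60,"dx":0,"dy":0,"dz":0,"rx":0,"ry":0,"rz":0.56},{"jaw":60,"dx":0,"dy":0,"dz":0,"rx":0,"ry":0,"rz":0.7}]'
python3 - <<'E'
from h import *
s=env.read_state();print(s['t'],np.array(s['eef_pos']),np.array(s['qpos']))
from sim import *
R=np.array(s["tcp_rot"]);print(R,R.T@(np.array([448,-372,250])-s["eef_pos"]),Ro.from_matrix(R.T@Rd).as_rotvec())
q=path(s["qpos"],[((448,-372,250),0,9),((448,-372,80),0,6)])
E
```

```text
t: 5.05
eef_pos: [383.3, -310.2, 360.1]
tcp_rot: [[0.808, 0.589, 0.035], [0.59, -0.807, -0.028], [0.012, 0.043, -0.999]]
force: [-0.2, -0.4, 0.6]
gripper_width: 59.9
gripper_force: 0.0
5.05 [ 383.3 -310.2  360.1] [-34.7 -11.9  62.  106.6  11.3  76.8 -29.2]
[[ 0.8  0.6  0. ]
 [ 0.6 -0.8 -0. ]
 [ 0.   0.  -1. ]] [ 14.5  83.2 114. ] [ 0.   0.  -0.9]
(448, -372, 250) 0 [-12.  22.  59. 100. -20.  69.  52.] 0.0
(448, -372, 80) 0 [ -5.  34.  50. 107. -32.  54.  60.] 0.0
```

```bash
python3 -m crank '[{"jaw":60,"dx":3,"dy":17,"dz":20,"rx":0,"ry":0,"rz":-0.1},{"jaw":60,"dx":6,"dy":34,"dz":40,"rx":0,"ry":0,"rz":-0.2},{"jaw":60,"dx":9,"dy":51,"dz":60,"rx":0,"ry":0,"rz":-0.3},{"jaw":60,"dx":12,"dy":68,"dz":85,"rx":0,"ry":0,"rz":-0.4},{"jaw":60,"dx":14,"dy":83,"dz":110,"rx":0,"ry":0,"rz":-0.5}]'
cat > go.py <<'E'
import sys
from h import *
from sim import Rd,Ro,Rz
s=env.read_state();print(s['t'],np.array(s['eef_pos']),np.array(s['qpos']),np.array(s["force"]))
R=np.array(s["tcp_rot"]);t=[float(v) for v in sys.argv[1:4]]
np.set_printoptions(precision=3,suppress=True)
print("z axis",R[:,2],"d",R.T@(np.array(t)-s["eef_pos"]),"rot",Ro.from_matrix(R.T@Rd).as_rotvec())
E
python3 go.py 448 -372 180
```

```text
t: 5.55
eef_pos: [450.5, -372.2, 252.8]
tcp_rot: [[0.413, 0.91, 0.035], [0.91, -0.412, -0.03], [-0.013, 0.044, -0.999]]
force: [1.2, 0.4, 2.4]
gripper_width: 60.5
gripper_force: 0.0
5.55 [ 450.5 -372.2  252.8] [-16.3  20.9  63.7 103.7 -20.9  65.4  29.5] [1.2 0.4 2.4]
z axis [ 0.035 -0.03  -0.999] d [ 0.046 -5.595 72.631] rot [ 0.041  0.022 -0.426]
```

```bash
python3 -m crank '[{"jaw":60,"dx":0,"dy":-1,"dz":15,"rx":0.01,"ry":0.006,"rz":-0.11},{"jaw":60,"dx":0,"dy":-2,"dz":30,"rx":0.02,"ry":0.012,"rz":-0.22},{"jaw":60,"dx":0,"dy":-4,"dz":45,"rx":0.03,"ry":0.018,"rz":-0.33},{"jaw":60,"dx":0,"dy":-5.6,"dz":60,"rx":0.041,"ry":0.022,"rz":-0.426},{"jaw":60,"dx":0,"dy":-5.6,"dz":72,"rx":0.041,"ry":0.022,"rz":-0.426}]'
python3 -m crank '[{"jaw":60,"dx":0,"dy":0,"dz":0,"rx":0,"ry":0,"rz":0},{"jaw":60,"dx":0,"dy":0,"dz":0,"rx":0,"ry":0,"rz":0},{"jaw":60,"dx":0,"dy":0,"dz":0,"rx":0,"ry":0,"rz":0},{"jaw":60,"dx":0,"dy":0,"dz":0,"rx":0,"ry":0,"rz":0},{"jaw":60,"dx":0,"dy":0,"dz":0,"rx":0,"ry":0,"rz":0}]'
python3 go.py 448 -372 79
python3 - <<'E'
from h import *
s=env.snapshot("side"); s2=env.snapshot("top")
a=cv2.resize(s["color"][150:290,190:330],(420,420),interpolation=2);b=cv2.resize(s2["color"][150:250,290:390],(380,380),interpolation=2)
b=cv2.copyMakeBorder(b,0,40,0,0,0);cv2.imwrite("pics/a2.png",np.hstack([a,b]))
for c in("side","top"):print([(np.array(d["point"]),round(d["score"],2)) for d in env.landmark_of(c,"pin_grip")[:4]])
E
```

```text
t: 6.05
eef_pos: [445.2, -370.8, 180.0]
tcp_rot: [[0.007, 1.0, -0.001], [1.0, -0.007, 0.004], [0.004, -0.001, -1.0]]
force: [0.5, 0.1, 0.0]
gripper_width: 60.1
gripper_force: 0.0
t: 6.55
eef_pos: [444.2, -371.6, 181.6]
tcp_rot: [[0.01, 1.0, 0.0], [1.0, -0.01, 0.003], [0.003, 0.0, -1.0]]
force: [-0.5, -0.6, 0.4]
gripper_width: 59.8
gripper_force: 0.0
6.55 [ 444.2 -371.6  181.6] [ -7.1  24.7  53.6 106.1 -22.8  60.8  54.9] [-0.5 -0.6  0.4]
z axis [ 0.     0.003 -1.   ] d [ -0.616   3.752 102.643] rot [ 0.    -0.003 -0.01 ]
[(array([ 530.5, -335.9,   15.5]), 0.77), (array([ 360.9, -393.3,   16.4]), 0.63), (array([ 450.7, -373.1,   99.7]), 0.53)]
[(array([ 445.4, -374.2,   97.9]), 0.46)]
```

View pics/a2.png

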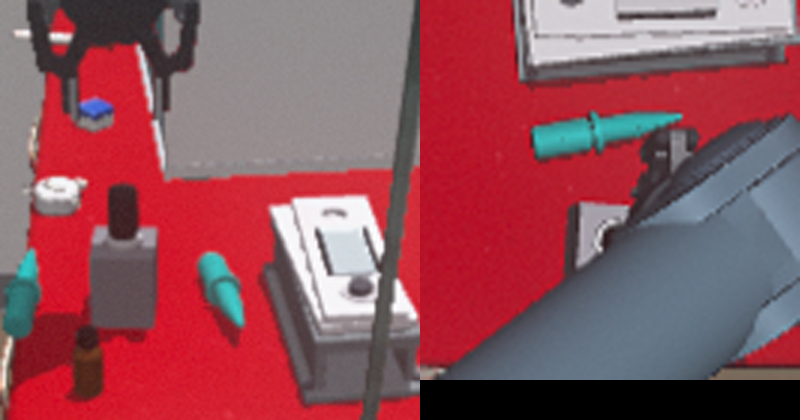

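The gripper hangs straight above the black knob, crop (123,210), and both look-alikes are clear of the jaws. Descending and gripping.

```bash
python3 -m crank '[{"jaw":60,"dx":-1.4,"dy":3.8,"dz":20,"rx":0,"ry":0,"rz":-0.01},{"jaw":60,"dx":-1.4,"dy":3.8,"dz":45,"rx":0,"ry":0,"rz":-0.01},{"jaw":60,"dx":-1.4,"dy":3.8,"dz":70,"rx":0,"ry":0,"rz":-0.01},{"jaw":60,"dx":-1.4,"dy":3.8,"dz":92,"rx":0,"ry":0,"rz":-0.01},{"jaw":60,"dx":-1.4,"dy":3.8,"dz":103,"rx":0,"ry":0,"rz":-0.01}]'
python3 -m crank '[{"jaw":45,"dx":0,"dy":0,"dz":0,"rx":0,"ry":0,"rz":0},{"jaw":35,"dx":0,"dy":0,"dz":0,"rx":0,"ry":0,"rz":0},{"jaw":20,"dx":0,"dy":0,"dz":0,"rx":0,"ry":0,"rz":0},{"jaw":20,"dx":0,"dy":0,"dz":0,"rx":0,"ry":0,"rz":0},{"jaw":20,"dx":0,"dy":0,"dz":0,"rx":0,"ry":0,"rz":0}]' 80
python3 go.py 448 -373 79
```

```text
t: 7.25
eef_pos: [446.6, -371.4, 75.9]
tcp_rot: [[-0.0, 1.0, -0.004], [1.0, 0.0, 0.005], [0.005, -0.004, -1.0]]
force: [-0.3, -0.9, 1.0]
gripper_width: 59.8
gripper_force: 0.0
t: 7.75
eef_pos: [448.4, -373.6, 79.5]
tcp_rot: [[0.0, 1.0, 0.002], [1.0, -0.0, 0.002], [0.002, 0.002, -1.0]]
force: [-1.0, 0.2, 5.2]
gripper_width: 24.2
gripper_force: 78.4
7.75 [ 448.4 -373.6   79.5] [ -1.3  33.   46.8 109.1 -30.8  51.3  61. ] [-1.   0.2  5.2]
z axis [ 0.002  0.002 -1.   ] d [ 0.591 -0.38   0.506] rot [ 0.002 -0.002 -0.   ]
```

```bash
python3 -m crank '[{"jaw":20,"dx":0,"dy":0,"dz":-15,"rx":0,"ry":0,"rz":0},{"jaw":20,"dx":0,"dy":0,"dz":-40,"rx":0,"ry":0,"rz":0},{"jaw":20,"dx":0,"dy":0,"dz":-65,"rx":0,"ry":0,"rz":0},{"jaw":20,"dx":0,"dy":0,"dz":-92,"rx":0,"ry":0,"rz":0},{"jaw":20,"dx":0,"dy":0,"dz":-115,"rx":0,"ry":0,"rz":0}]'
python3 go.py 627 -340 195
python3 - <<'E'
from sim import *
from h import env
s=env.read_state();q=path(s["qpos"],[((540,-355,200),0,6),((627,-340,190),0,6),((627,-340,86),0,5)])
E
```

```text
t: 8.25
eef_pos: [447.4, -372.7, 194.8]
tcp_rot: [[0.0, 1.0, -0.0], [1.0, -0.0, 0.004], [0.004, -0.0, -1.0]]
force: [1.6, 0.2, -1.5]
gripper_width: 24.3
gripper_force: 79.3
8.25 [ 447.4 -372.7  194.8] [ -7.5  24.2  54.1 105.  -22.2  62.3  54.8] [ 1.6  0.2 -1.5]
z axis [-0.     0.004 -1.   ] d [ 32.728 179.579  -0.162] rot [-0.    -0.004 -0.   ]
(540, -355, 200) 0 [ -8.  32.  50.  93. -26.  67.  48.] 0.0
(627, -340, 190) 0 [ -6.  40.  47.  83. -30.  70.  44.] 0.0
(627, -340, 86) 0 [ -5.  46.  43.  87. -34.  61.  47.] 0.0
```

```bash
python3 -m crank '[{"jaw":20,"dx":7,"dy":36,"dz":0,"rx":0,"ry":0,"rz":0},{"jaw":20,"dx":14,"dy":75,"dz":0,"rx":0,"ry":0,"rz":0},{"jaw":20,"dx":20,"dy":115,"dz":0,"rx":0,"ry":0,"rz":0},{"jaw":20,"dx":27,"dy":152,"dz":0,"rx":0,"ry":0,"rz":0},{"jaw":20,"dx":33,"dy":180,"dz":0,"rx":0,"ry":0,"rz":0}]'
python3 -m crank '[{"jaw":20,"dx":0,"dy":0,"dz":5,"rx":0,"ry":0,"rz":0},{"jaw":20,"dx":0,"dy":0,"dz":10,"rx":0,"ry":0,"rz":0},{"jaw":20,"dx":0,"dy":0,"dz":12,"rx":0,"ry":0,"rz":0},{"jaw":20,"dx":0,"dy":0,"dz":12,"rx":0,"ry":0,"rz":0},{"jaw":20,"dx":0,"dy":0,"dz":12,"rx":0,"ry":0,"rz":0}]'
python3 go.py 627 -340 86
python3 - <<'E'
from h import *
s=env.snapshot("side"); s2=env.snapshot("top")
cv2.imwrite("pics/s3.png",s["color"]);cv2.imwrite("pics/t3.png",s2["color"])
p=np.array(env.read_state()["eef_pos"])
print("grip",proj(s,p+[0,0,19]),"tip",proj(s,p-[0,0,73]),"axis",proj(s,[627,-340,75.5]),"top tip",proj(s2,p-[0,0,73]))
a=cv2.resize(s["color"][130:250,240:360],(600,600),interpolation=2);b=cv2.resize(s2["color"][120:160,310:350],(200,200),interpolation=2)
b=cv2.copyMakeBorder(b,0,400,0,0,0);cv2.imwrite("pics/a3.png",np.hstack([a,b]))
for n in("pin_tip","pin_seat","pin_grip","stand_axis","upper_plate_hole","lower_plate_hole"):
  for c in("side","top"):print(n,c,[(np.array(d["point"]),round(d["score"],2)) for d in env.landmark_of(c,n)[:3]])
print(env.read_state()["t"])
E
```

```text
t: 8.75
eef_pos: [630.3, -337.5, 193.1]
tcp_rot: [[-0.003, 1.0, -0.001], [1.0, 0.003, 0.005], [0.005, -0.001, -1.0]]
force: [-0.0, -0.5, -1.2]
gripper_width: 24.2
gripper_force: 79.5
t: 9.25
eef_pos: [626.3, -340.8, 181.3]
tcp_rot: [[0.002, 1.0, -0.001], [1.0, -0.002, 0.004], [0.004, -0.001, -1.0]]
force: [0.8, 0.0, -1.3]
gripper_width: 24.4
gripper_force: 79.5
9.25 [ 626.3 -340.8  181.3] [ -6.2  39.   47.5  85.8 -30.1  68.6  46. ] [ 0.8  0.  -1.3]
z axis [-0.001  0.004 -1.   ] d [ 0.443  0.822 95.279] rot [-0.001 -0.004 -0.002]
grip [301.5 176.9] tip [299.9 209.3] axis [299.4 220.3] top tip [331.5 146. ]
pin_tip side [(array([ 626.8, -340.9,  105. ]), 0.8), (array([ 541.3, -431. ,   18.6]), 0.68), (array([ 366.7, -298.9,   17.4]), 0.67)]
pin_tip top [(array([ 364.7, -300.3,   21. ]), 0.6), (array([ 543.1, -427.9,   18.5]), 0.51)]
pin_seat side [(array([ 363.3, -362. ,   11.4]), 0.58), (array([ 532.9, -372. ,   14.7]), 0.58), (array([ 634.9, -469.4,   68.4]), 0.37)]
pin_seat top [(array([ 531.2, -370.4,   18.6]), 0.7), (array([ 355.6, -363.3,   14.5]), 0.62)]
pin_grip side [(array([ 627.2, -339.4,  198.2]), 0.89), (array([ 528.8, -339.5,   15.8]), 0.8), (array([ 361.2, -393. ,   15.2]), 0.68)]
pin_grip top [(array([ 526.3, -342.3,   17.2]), 0.72), (array([ 360.8, -392.3,   10.6]), 0.67)]
stand_axis side [(array([ 627.2, -341.5,   74.3]), 0.56)]
stand_axis top []
upper_plate_hole side [(array([ 631.1, -334.7,   73.7]), 0.92)]
upper_plate_hole top []
lower_plate_hole side [(array([ 621.7, -338.1,   65.3]), 0.61)]
lower_plate_hole top []
9.95
```

View pics/a3.png

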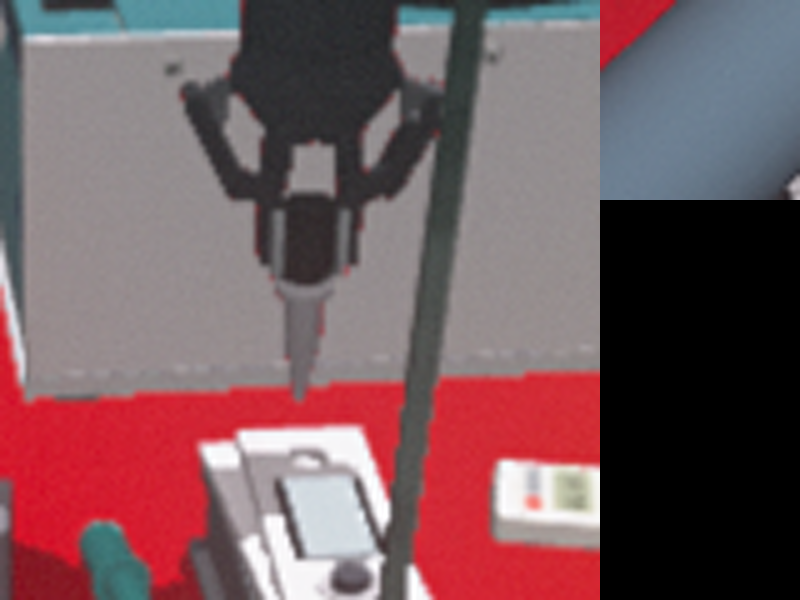

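Side view: the pin hangs straight in the jaws with its tip at crop (298,400), which matches the projection. The upper hole is at crop (310,455). The stand axis works out to about (627,-340.5), so I'll lower with force checks.

```bash
python3 -m crank '[{"jaw":20,"dx":0.3,"dy":0.7,"dz":10,"rx":0,"ry":-0.004,"rz":0},{"jaw":20,"dx":0.3,"dy":0.7,"dz":20,"rx":0,"ry":-0.004,"rz":0},{"jaw":20,"dx":0.3,"dy":0.7,"dz":30,"rx":0,"ry":-0.004,"rz":0},{"jaw":20,"dx":0.3,"dy":0.7,"dz":35,"rx":0,"ry":-0.004,"rz":0},{"jaw":20,"dx":0.3,"dy":0.7,"dz":38,"rx":0,"ry":-0.004,"rz":0}]'
python3 -m crank '[{"jaw":20,"dx":0,"dy":0,"dz":2,"rx":0,"ry":0,"rz":0},{"jaw":20,"dx":0,"dy":0,"dz":4,"rx":0,"ry":0,"rz":0},{"jaw":20,"dx":0,"dy":0,"dz":6,"rx":0,"ry":0,"rz":0},{"jaw":20,"dx":0,"dy":0,"dz":8,"rx":0,"ry":0,"rz":0},{"jaw":20,"dx":0,"dy":0,"dz":9,"rx":0,"ry":0,"rz":0}]'
python3 go.py 627 -340.5 86
```

```text
t: 10.45
eef_pos: [627.7, -339.0, 141.4]
tcp_rot: [[-0.0, 1.0, -0.003], [1.0, 0.0, 0.0], [0.0, -0.003, -1.0]]
force: [-0.0, -0.8, -1.1]
gripper_width: 24.7
gripper_force: 79.5
t: 10.95
eef_pos: [628.1, -339.7, 134.0]
tcp_rot: [[-0.0, 1.0, -0.001], [1.0, 0.0, -0.001], [-0.001, -0.001, -1.0]]
force: [-0.3, 0.6, -1.3]
gripper_width: 24.5
gripper_force: 79.5
10.95 [ 628.1 -339.7  134. ] [ -5.5  41.7  45.8  87.7 -31.9  64.3  47.1] [-0.3  0.6 -1.3]
z axis [-0.001 -0.001 -1.   ] d [-0.77  -1.076 48.006] rot [-0.001  0.001  0.   ]
```

```bash
python3 -m crank '[{"jaw":20,"dx":-0.7,"dy":-1,"dz":2,"rx":0,"ry":0,"rz":0},{"jaw":20,"dx":-0.7,"dy":-1,"dz":4,"rx":0,"ry":0,"rz":0},{"jaw":20,"dx":-0.7,"dy":-1,"dz":6,"rx":0,"ry":0,"rz":0},{"jaw":20,"dx":-0.7,"dy":-1,"dz":8,"rx":0,"ry":0,"rz":0},{"jaw":20,"dx":-0.7,"dy":-1,"dz":10,"rx":0,"ry":0,"rz":0}]'
python3 -m crank '[{"jaw":20,"dx":0,"dy":0,"dz":2,"rx":0,"ry":0,"rz":0},{"jaw":20,"dx":0,"dy":0,"dz":4,"rx":0,"ry":0,"rz":0},{"jaw":20,"dx":0,"dy":0,"dz":6,"rx":0,"ry":0,"rz":0},{"jaw":20,"dx":0,"dy":0,"dz":8,"rx":0,"ry":0,"rz":0},{"jaw":20,"dx":0,"dy":0,"dz":9,"rx":0,"ry":0,"rz":0}]'
python3 go.py 627 -340.5 86
```

```text
t: 11.45
eef_pos: [627.6, -341.5, 126.7]
tcp_rot: [[0.0, 1.0, 0.001], [1.0, -0.0, -0.002], [-0.002, 0.001, -1.0]]
force: [-3.3, 0.3, 9.0]
gripper_width: 24.4
gripper_force: 80.5
t: 11.95
eef_pos: [629.2, -342.1, 119.1]
tcp_rot: [[0.0, 1.0, 0.004], [1.0, -0.0, -0.003], [-0.003, 0.004, -1.0]]
force: [-1.3, 1.0, 11.0]
gripper_width: 24.0
gripper_force: 80.5
11.95 [ 629.2 -342.1  119.1] [ -5.   42.6  45.3  88.2 -32.7  62.8  47.7] [-1.3  1.  11. ]
z axis [ 0.004 -0.003 -1.   ] d [ 1.763 -2.304 33.104] rot [ 0.004  0.003 -0.   ]
```

```bash
python3 -m crank '[{"jaw":20,"dx":0,"dy":0,"dz":1,"rx":0,"ry":0,"rz":0},{"jaw":20,"dx":0,"dy":0,"dz":3,"rx":0,"ry":0,"rz":0},{"jaw":20,"dx":0,"dy":0,"dz":5,"rx":0,"ry":0,"rz":0},{"jaw":20,"dx":0,"dy":0,"dz":7,"rx":0,"ry":0,"rz":0},{"jaw":20,"dx":0,"dy":0,"dz":8,"rx":0,"ry":0,"rz":0}]'
python3 go.py 627 -340.5 86
python3 - <<'E'
from h import *
s=env.snapshot("side");cv2.imwrite("pics/s4.png",s["color"])
for n in("stand_axis","upper_plate_hole","pin_grip"):print(n,[(np.array(d["point"]),round(d["score"],2)) for d in env.landmark_of("side",n)[:2]])
for k in range(3):
  st=env.read_state();print(np.array(st["eef_pos"]),np.array(st["force"]),np.array(st["wrist_torque"]),st["t"]);env.snapshot("side")
E
```

```text
t: 12.45
eef_pos: [629.8, -341.9, 111.3]
tcp_rot: [[-0.0, 1.0, 0.006], [1.0, 0.0, -0.004], [-0.004, 0.006, -1.0]]
force: [-0.0, 1.4, 11.5]
gripper_width: 24.6
gripper_force: 80.5
12.45 [ 629.8 -341.9  111.3] [ -4.9  43.   44.9  88.4 -33.   62.1  48. ] [-0.   1.4 11.5]
z axis [ 0.006 -0.004 -1.   ] d [ 1.536 -2.968 25.234] rot [0.006 0.004 0.   ]
stand_axis [(array([ 631.3, -335.8,   73.6]), 0.98), (array([ 638.9, -467.6,   58.6]), 0.25)]
upper_plate_hole [(array([ 629.1, -338.2,   74.1]), 0.8)]
pin_grip [(array([ 360.3, -390.3,   14.9]), 0.8), (array([ 630.5, -344.6,  132.2]), 0.72)]
[ 629.8 -341.9  111. ] [-0.6 -0.   9.9] [0.1 0.1 0. ] 12.65
[ 629.8 -341.9  111.1] [-0.5  0.   9.3] [ 0.1  0.2 -0. ] 12.7
[ 629.8 -341.9  111. ] [-1.2  0.7  9.6] [ 0.1  0.2 -0. ] 12.75
```

```bash
python3 -m crank '[{"jaw":20,"dx":0.4,"dy":-0.8,"dz":2,"rx":0.002,"ry":0.001,"rz":0},{"jaw":20,"dx":0.8,"dy":-1.6,"dz":4,"rx":0.004,"ry":0.003,"rz":0},{"jaw":20,"dx":0.8,"dy":-1.6,"dz":6,"rx":0.006,"ry":0.004,"rz":0},{"jaw":20,"dx":0.8,"dy":-1.6,"dz":8,"rx":0.006,"ry":0.004,"rz":0},{"jaw":20,"dx":0.8,"dy":-1.6,"dz":9,"rx":0.006,"ry":0.004,"rz":0}]'
python3 go.py 627 -340.5 86
```

```text
t: 13.3
eef_pos: [628.3, -341.9, 101.9]
tcp_rot: [[-0.0, 1.0, -0.0], [1.0, 0.0, -0.001], [-0.001, -0.0, -1.0]]
force: [-0.8, -0.8, 10.0]
gripper_width: 24.1
gripper_force: 80.5
13.3 [ 628.3 -341.9  101.9] [ -4.6  43.7  44.5  88.5 -33.3  61.7  48.2] [-0.8 -0.8 10. ]
z axis [-0.    -0.001 -1.   ] d [ 1.423 -1.329 15.937] rot [-0.     0.001  0.   ]
```

```bash
python3 -m crank '[{"jaw":20,"dx":0,"dy":0,"dz":1,"rx":0,"ry":0,"rz":0},{"jaw":20,"dx":0,"dy":0,"dz":2,"rx":0,"ry":0,"rz":0},{"jaw":20,"dx":0,"dy":0,"dz":3,"rx":0,"ry":0,"rz":0},{"jaw":20,"dx":0,"dy":0,"dz":4,"rx":0,"ry":0,"rz":0},{"jaw":20,"dx":0,"dy":0,"dz":5,"rx":0,"ry":0,"rz":0}]'
python3 go.py 627 -340.5 86
```

```text
t: 13.8
eef_pos: [627.6, -342.2, 97.8]
tcp_rot: [[0.0, 1.0, -0.001], [1.0, -0.0, -0.001], [-0.001, -0.001, -1.0]]
force: [-1.5, 0.9, 13.0]
gripper_width: 24.3
gripper_force: 80.6
13.8 [ 627.6 -342.2   97.8] [ -4.5  43.9  44.4  88.7 -33.5  61.4  48.3] [-1.5  0.9 13. ]
z axis [-0.001 -0.001 -1.   ] d [ 1.674 -0.549 11.832] rot [-0.001  0.001 -0.   ]
```

```bash
python3 -m crank '[{"jaw":20,"dx":0.5,"dy":-0.3,"dz":1,"rx":0,"ry":0,"rz":0},{"jaw":20,"dx":0.7,"dy":-0.3,"dz":2,"rx":0,"ry":0,"rz":0},{"jaw":20,"dx":0.7,"dy":-0.3,"dz":3,"rx":0,"ry":0,"rz":0},{"jaw":20,"dx":0.7,"dy":-0.3,"dz":4,"rx":0,"ry":0,"rz":0},{"jaw":20,"dx":0.7,"dy":-0.3,"dz":5,"rx":0,"ry":0,"rz":0}]'
python3 go.py 627 -340.5 86
```

```text
t: 14.3
eef_pos: [627.0, -341.9, 91.7]
tcp_rot: [[0.001, 1.0, -0.002], [1.0, -0.001, -0.002], [-0.002, -0.002, -1.0]]
force: [-1.4, -1.7, 7.9]
gripper_width: 24.1
gripper_force: 80.6
14.3 [ 627.  -341.9   91.7] [ -4.4  44.2  44.2  88.9 -33.7  60.8  48.4] [-1.4 -1.7  7.9]
z axis [-0.002 -0.002 -1.   ] d [ 1.392 -0.004  5.673] rot [-0.002  0.002 -0.001]
```

```bash
python3 -m crank '[{"jaw":20,"dx":0,"dy":0,"dz":1,"rx":0,"ry":0,"rz":0},{"jaw":20,"dx":0,"dy":0,"dz":2,"rx":0,"ry":0,"rz":0},{"jaw":20,"dx":0,"dy":0,"dz":3,"rx":0,"ry":0,"rz":0},{"jaw":20,"dx":0,"dy":0,"dz":4,"rx":0,"ry":0,"rz":0},{"jaw":20,"dx":0,"dy":0,"dz":5,"rx":0,"ry":0,"rz":0}]'
python3 go.py 627 -340.5 86
```

```text
t: 14.8
eef_pos: [626.9, -342.0, 87.0]
tcp_rot: [[0.001, 1.0, -0.002], [1.0, -0.001, -0.002], [-0.002, -0.002, -1.0]]
force: [-2.1, -1.0, 12.9]
gripper_width: 24.5
gripper_force: 80.6
14.8 [ 626.9 -342.    87. ] [ -4.3  44.5  44.   89.1 -33.9  60.5  48.6] [-2.1 -1.  12.9]
z axis [-0.002 -0.002 -1.   ] d [1.461 0.081 0.957] rot [-0.002  0.002 -0.001]
```

```bash
python3 -m crank '[{"jaw":20,"dx":0,"dy":0,"dz":0.5,"rx":0,"ry":0,"rz":0},{"jaw":20,"dx":0,"dy":0,"dz":1,"rx":0,"ry":0,"rz":0},{"jaw":20,"dx":0,"dy":0,"dz":1.5,"rx":0,"ry":0,"rz":0},{"jaw":20,"dx":0,"dy":0,"dz":2,"rx":0,"ry":0,"rz":0},{"jaw":20,"dx":0,"dy":0,"dz":2,"rx":0,"ry":0,"rz":0}]'
python3 go.py 627 -340.5 86
```

```text
t: 15.3
eef_pos: [626.9, -342.0, 86.9]
tcp_rot: [[0.001, 1.0, -0.001], [1.0, -0.001, -0.001], [-0.001, -0.001, -1.0]]
force: [-2.9, 1.6, 16.7]
gripper_width: 24.7
gripper_force: 81.0
15.3 [ 626.9 -342.    86.9] [ -4.2  44.6  44.   89.  -34.   60.5  48.6] [-2.9  1.6 16.7]
z axis [-0.001 -0.001 -1.   ] d [1.49  0.069 0.91 ] rot [-0.001  0.001 -0.001]
```

```bash
python3 -m crank '[{"jaw":20,"dx":0,"dy":0,"dz":1,"rx":0,"ry":0,"rz":0},{"jaw":20,"dx":0,"dy":0,"dz":2,"rx":0,"ry":0,"rz":0},{"jaw":20,"dx":0,"dy":0,"dz":3,"rx":0,"ry":0,"rz":0},{"jaw":20,"dx":0,"dy":0,"dz":4,"rx":0,"ry":0,"rz":0},{"jaw":20,"dx":0,"dy":0,"dz":4,"rx":0,"ry":0,"rz":0}]'
python3 go.py 627 -340.5 86
python3 - <<'E'
from h import *
s=env.snapshot("side")
cv2.imwrite("pics/a4.png",cv2.resize(s["color"][150:250,250:350],(600,600),interpolation=2))
E
```

```text
t: 15.8
eef_pos: [627.0, -342.1, 86.7]
tcp_rot: [[0.0, 1.0, -0.001], [1.0, -0.0, 0.001], [0.001, -0.001, -1.0]]
force: [-8.7, 4.3, 29.6]
gripper_width: 24.3
gripper_force: 82.8
15.8 [ 627.  -342.1   86.7] [ -4.2  44.6  44.   89.  -34.1  60.6  48.7] [-8.7  4.3 29.6]
z axis [-0.001  0.001 -1.   ] d [1.554 0.009 0.67 ] rot [-0.001 -0.001 -0.   ]
```

View pics/a4.png

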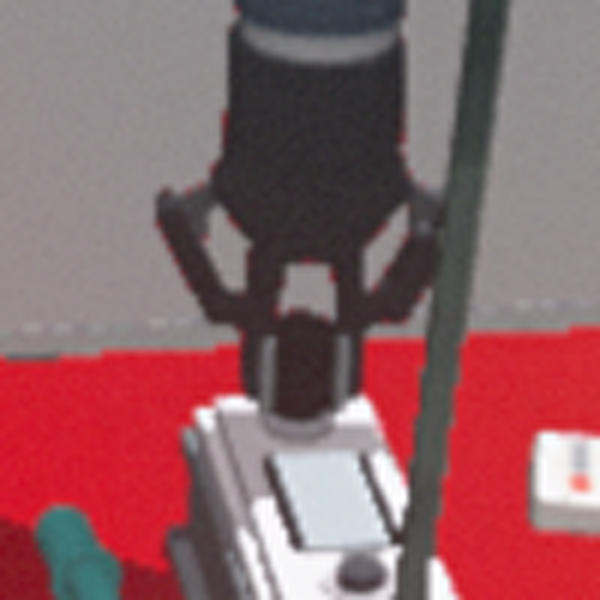

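The plates are in line and the collar is on the upper plate, crop (300,425). Its height matches the expected 87 mm with a firm stop. I'll relieve the push, open and retreat.

```bash
python3 -m crank '[{"jaw":20,"dx":0,"dy":0,"dz":-2,"rx":0,"ry":0,"rz":0},{"jaw":20,"dx":0,"dy":0,"dz":-4.5,"rx":0,"ry":0,"rz":0},{"jaw":20,"dx":0,"dy":0,"dz":-4.5,"rx":0,"ry":0,"rz":0},{"jaw":40,"dx":0,"dy":0,"dz":-4.5,"rx":0,"ry":0,"rz":0},{"jaw":55,"dx":0,"dy":0,"dz":-4.5,"rx":0,"ry":0,"rz":0}]' 20
python3 -m crank '[{"jaw":60,"dx":0,"dy":0,"dz":0,"rx":0,"ry":0,"rz":0},{"jaw":60,"dx":0,"dy":0,"dz":0,"rx":0,"ry":0,"rz":0},{"jaw":60,"dx":0,"dy":0,"dz":-5,"rx":0,"ry":0,"rz":0},{"jaw":60,"dx":0,"dy":0,"dz":-25,"rx":0,"ry":0,"rz":0},{"jaw":60,"dx":0,"dy":0,"dz":-50,"rx":0,"ry":0,"rz":0}]'
python3 -m crank '[{"jaw":60,"dx":0,"dy":0,"dz":-30,"rx":0,"ry":0,"rz":0},{"jaw":60,"dx":0,"dy":-15,"dz":-60,"rx":0,"ry":0,"rz":0},{"jaw":60,"dx":0,"dy":-40,"dz":-80,"rx":0,"ry":0,"rz":0},{"jaw":60,"dx":0,"dy":-70,"dz":-90,"rx":0,"ry":0,"rz":0},{"jaw":60,"dx":0,"dy":-100,"dz":-100,"rx":0,"ry":0,"rz":0}]'
python3 - <<'E'
from h import *
s=env.snapshot("side");s2=env.snapshot("top")
a=cv2.resize(s["color"][180:260,190:350],(800,400),interpolation=2);b=cv2.resize(s2["color"][120:160,300:460],(800,200),interpolation=2)
cv2.imwrite("pics/a5.png",np.vstack([a,b]))
for n in("pin_grip","pin_seat","upper_plate_hole","stand_axis"):print(n,[(np.array(d["point"]),round(d["score"],2)) for d in env.landmark_of("side",n)[:3]])
st=env.read_state();print(st["t"],st["eef_pos"],st["force"])
E
```

```text
t: 16.35
eef_pos: [625.7, -338.4, 81.7]
tcp_rot: [[-0.0, 1.0, -0.006], [1.0, 0.0, 0.004], [0.004, -0.006, -1.0]]
force: [0.4, 0.1, -0.8]
gripper_width: 52.7
gripper_force: 0.0
t: 16.85
eef_pos: [624.9, -338.3, 131.7]
tcp_rot: [[-0.0, 1.0, -0.009], [1.0, 0.0, 0.004], [0.004, -0.009, -1.0]]
force: [0.5, 0.5, 0.5]
gripper_width: 60.1
gripper_force: 0.0
t: 17.35
eef_pos: [525.7, -340.1, 234.9]
tcp_rot: [[0.0, 1.0, -0.004], [1.0, -0.0, 0.002], [0.002, -0.004, -1.0]]
force: [-0.4, 0.9, 0.5]
gripper_width: 60.0
gripper_force: 0.0
pin_grip [(array([ 358.5, -391.9,   17. ]), 0.76), (array([ 528.9, -339.3,   13.6]), 0.61), (array([ 626.8, -341.2,  105.6]), 0.47)]
pin_seat [(array([ 625.8, -339.4,   71.3]), 0.62), (array([ 358.2, -361. ,   10.3]), 0.6), (array([ 533.7, -369.7,   13.8]), 0.57)]
upper_plate_hole [(array([ 626.2, -337.9,   76.2]), 0.8), (array([ 635.3, -467. ,   68.4]), 0.49), (array([ 623.7, -338.9,    3.1]), 0.27)]
stand_axis [(array([ 629.2, -338.7,   73.1]), 0.58)]
17.65 [ 527.7 -338.5  232.7] [0.2 0.3 0.1]
```

View pics/a5.png

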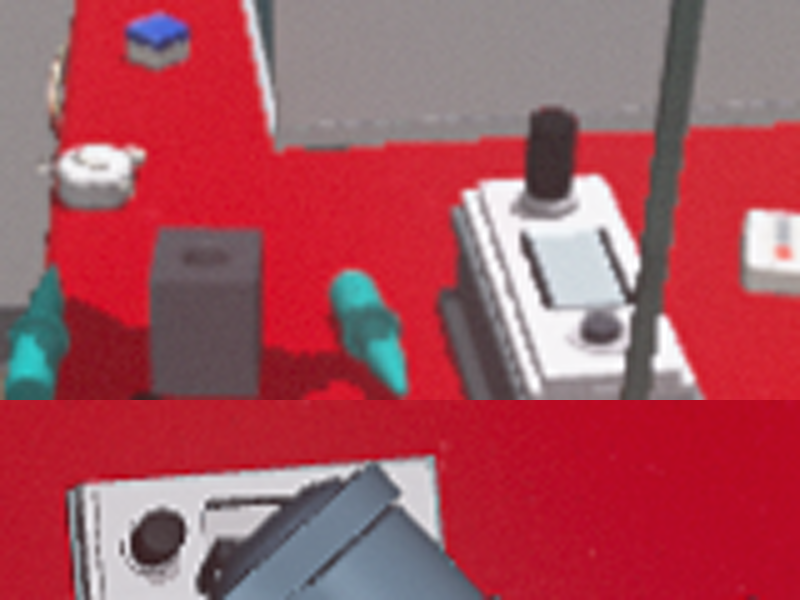

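The pin stands upright with its collar flush at side crop (550,203), and the knob is at 105.6 mm, as expected when seated. The plates are in line and the gripper is clear.

```bash
python3 -c "
from plant import env;print(env.finish_job())"
```

```text
the job is handed in; nothing more can be done
None
```

The pin is seated through both plates into the stand, its collar flush on the upper plate and the gripper let go and clear; I handed in at about 17.7 s. The two turquoise look-alikes, standing in the first pictures, fell over during the run without the gripper going near them.

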